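# Check the stop rail of a potter's wheel

### The job

Check that the yellow curved stop rail of the potter's wheel responds along its whole length: with the fingertips (closed fingers are best) press it down a few millimetres at the end beside the green marker, and follow its curve with the fingertips to the end beside the red marker in one light stroke, without letting the rail come up on the way. Then lift off so that the rail rises again. Do not pinch the rail or press it hard against its stop, do not touch the pot on the wheel, and leave the bowl, jar and brush where they are.

Things in the scene. Friction and masses are not known exactly. Their poses are not given: they have to be found in the camera images.
- wheel: Grey tabletop potter's wheel, fixed, its yaw up to 0.45 rad either way. Origin: on the table under the wheel head's axis; x points away from the rail side to the motor box, y to the left seen from the robot, z up. Round pan: radius 172 mm, top 98 mm up. Aluminium head: radius 100 mm, top 115 mm up. Motor box 95 mm high, out to 205 mm from the axis.
- rail_mid (a point): Middle of the yellow stop rail, on its crest at rest, 150 mm above the table (fixed to the wheel, does not sink). The rail is a 14 mm thick round bar bent, in plan, to an arc of radius 140 mm about the wheel's axis, spanning 65 degrees to each side of this point, which lies on the robot's side (-x of the wheel).
- rail (a joint): How far the yellow rail is pushed down, in m: 0 is up at rest, the stop is at 0.012. The whole rail sinks straight down on springs wherever it is pressed: it starts at about 1.6 N, takes about 0.45 N more per mm, and rises by itself. It counts as pressed from 2 mm; 6 mm (about 4 N) is a good depth; over 20 N is too hard.
- rail_0 (a point): Point on the crest of the rail at rest, 150 mm above the table (near the left end, 62 degrees left of the arc's middle; the bar ends about 14 mm farther). It is fixed to the wheel and does not sink with the rail.
- rail_1 (a point): Point on the crest of the rail at rest, 150 mm above the table (36 degrees left). It is fixed to the wheel and does not sink with the rail.
- rail_2 (a point): Point on the crest of the rail at rest, 150 mm above the table (12 degrees left). It is fixed to the wheel and does not sink with the rail.
- rail_3 (a point): Point on the crest of the rail at rest, 150 mm above the table (12 degrees right). It is fixed to the wheel and does not sink with the rail.
- rail_4 (a point): Point on the crest of the rail at rest, 150 mm above the table (36 degrees right). It is fixed to the wheel and does not sink with the rail.
- rail_5 (a point): Point on the crest of the rail at rest, 150 mm above the table (near the right end, 62 degrees right of the arc's middle; the bar ends about 14 mm farther). It is fixed to the wheel and does not sink with the rail.
- green_top (a point): Top of the green button-shaped marker (26 mm across, fixed, not a control) that stands on the pan with its centre about 22 mm past one end of the rail, on the same arc; its top is 129 mm above the table. Green may be at the left or the right end.
- red_top (a point): Top of the red marker, the same as the green one, at the other end of the rail.
- pot_mid (a point): Loose clay pot, 84 mm across at the mouth and 75 mm high, on the wheel head near the middle; the point is its centre, half-way up. Leave it alone.
- bowl_mid (a point): Loose blue bowl on the table beside the wheel, 110 mm across, 50 mm high; the point is its centre, half-way up. Bystander.
- jar_mid (a point): Loose amber jar on the table beside the wheel, 64 mm across, 90 mm high; the point is its centre, half-way up. Bystander.
- brush: Loose brush lying on the table beside the wheel, along its own x axis; origin on its underside. Bystander.

How it is judged (in metres and radians):
On the way, in this order (a step that is already met when the one before it is completed fails the run):
1. the rail is pressed at the green end (value of joint rail above 0.002 m and horizontal distance between the grasp point and green_top below 0.058 m and z of the grasp point in the frame of wheel below 0.2 m), for 0.1 s.
2. the fingertips have followed the rail to point 1 of 4 on the way, with the rail down (value of joint rail above 0.002 m and z of the grasp point in the frame of wheel below 0.2 m and ((horizontal distance between green_top and rail_0 below 0.1 m and horizontal distance between the grasp point and rail_1 below 0.022 m) or (not (horizontal distance between green_top and rail_0 below 0.1 m) and horizontal distance between the grasp point and rail_4 below 0.022 m))), for 0.1 s.
3. the fingertips have followed the rail to point 2 of 4 on the way, with the rail down (value of joint rail above 0.002 m and z of the grasp point in the frame of wheel below 0.2 m and ((horizontal distance between green_top and rail_0 below 0.1 m and horizontal distance between the grasp point and rail_2 below 0.022 m) or (not (horizontal distance between green_top and rail_0 below 0.1 m) and horizontal distance between the grasp point and rail_3 below 0.022 m))), for 0.1 s.
4. the fingertips have followed the rail to point 3 of 4 on the way, with the rail down (value of joint rail above 0.002 m and z of the grasp point in the frame of wheel below 0.2 m and ((horizontal distance between green_top and rail_0 below 0.1 m and horizontal distance between the grasp point and rail_3 below 0.022 m) or (not (horizontal distance between green_top and rail_0 below 0.1 m) and horizontal distance between the grasp point and rail_2 below 0.022 m))), for 0.1 s.
5. the fingertips have followed the rail to point 4 of 4 on the way, with the rail down (value of joint rail above 0.002 m and z of the grasp point in the frame of wheel below 0.2 m and ((horizontal distance between green_top and rail_0 below 0.1 m and horizontal distance between the grasp point and rail_4 below 0.022 m) or (not (horizontal distance between green_top and rail_0 below 0.1 m) and horizontal distance between the grasp point and rail_1 below 0.022 m))), for 0.1 s.
6. the rail is pressed at the red end (value of joint rail above 0.002 m and horizontal distance between the grasp point and red_top below 0.058 m and z of the grasp point in the frame of wheel below 0.2 m), for 0.1 s.
At the end, for the whole second after the job is handed in: The rail is up again (less than 1.5 mm down), the pot stands upright within 6 mm and the bowl, jar and brush within 15 mm of where they were (value of joint rail below 0.0015 m and distance of pot_mid from where it was at the start of the episode below 0.006 m and distance of each of bowl_mid, jar_mid, brush from where it was at the start of the episode below 0.015 m and angle between pot_mid's own z axis and vertical below 0.1 rad); the robot touches nothing.
It fails at once if the rail comes up (less than 1 mm down) while the fingers are close over its middle part (grasp point within 22 mm in plan of rail_1 .. rail_4 and less than 36 mm above the crest's rest height) (z of the grasp point in the frame of wheel below 0.186 m and (horizontal distance between the grasp point and rail_1 below 0.022 m or horizontal distance between the grasp point and rail_2 below 0.022 m or horizontal distance between the grasp point and rail_3 below 0.022 m or horizontal distance between the grasp point and rail_4 below 0.022 m) and value of joint rail below 0.001 m).
It fails at once if the rail is pushed hard: more than 20 N from the fingers (contact force between the fingers and rail above 20 N).
It fails at once if the fingers straddle or pinch the rail (grasp point below the crest) (z of the grasp point in the frame of wheel below 0.148 m and (horizontal distance between the grasp point and rail_0 below 0.03 m or horizontal distance between the grasp point and rail_1 below 0.03 m or horizontal distance between the grasp point and rail_2 below 0.03 m or horizontal distance between the grasp point and rail_3 below 0.03 m or horizontal distance between the grasp point and rail_4 below 0.03 m or horizontal distance between the grasp point and rail_5 below 0.03 m)).
It fails at once if the robot touches the pot, or it is shifted or lifted by more than 6 mm (distance of pot_mid from where it was at the start of the episode above 0.006 m or contact force between any of the fingers, the arm and pot above 0.3 N).
It fails at once if the bowl, jar or brush is shifted or lifted by more than 15 mm (distance of any of bowl_mid, jar_mid, brush from where it was at the start of the episode above 0.015 m).
It also fails if it takes over 48 s, if anything falls off the work surface, if the arm or the gripper's body presses on something with over 40 N, if the wrist force passes 120 N, or if a joint passes its speed limit or range.

### The arm

A 7-joint arm with a two-finger parallel gripper is mounted at the origin on the work surface. World frame = base frame: x ahead of the robot, y to its left, z up, the work surface at z = 0. Lengths are in m, angles in degrees, forces in N, time in s.
With the tool pointing down it reaches from about 0.4 to 0.75 m from the base axis. Payload 19.5 kg.
Tool frame: the origin (TCP) lies at the very end of the fingers, on their centre line; the grasp point (between the pads) lies manip.grasp_offset behind it (manip.grasp_offset is the distance from the TCP to the grasp point, in m); z points along the fingers, y is the direction in which the jaws open and shut (so a half turn about z gives the same grasp; the last joint's range is limited). The gripper opens to 85 mm and grips with 20 to 120 N. Pads are 22 mm wide; open, the fingers measure 114 mm over their backs; the gripper's body (76 mm by 85 mm) begins 54 mm behind the grasp point. The pads swing forward as they close: fully open they stand 13 mm farther back than shut.
Start: joints at [-74.639, 40.479, -1.581, 85.061, 1.261, 54.483, -4.326], TCP at [0.175, 0.548, 0.231] pointing down, gripper open.
Joint ranges: [-155.06, 155.06], [-18.47, 123.98], [-90, 86.84], [0, 140.48], [-83.41, 263.41], [0, 116], [-161.91, 161.91]. Speed limits (degrees/s): [108.29, 108.29, 147.25, 147.25, 172.46, 172.46, 172.46].

### API

Orientations are given as a 3x3 rotation matrix whose columns are the frame's x, y, z axes.
In Python, from rig import manip gives the robot as it stands.
- The arm moves only by the tool play_rows, never from a script. Its argument "series" is a list of rows, each a list of 2 entries, a list of its own where there are three numbers: the shift along the tool's x, y, z in mm, then the turn, a rotation vector about the tool's x, y, z in degrees. In form: [[[tx, ty, tz], [ax, ay, az]], ...]. A call has 1 to 8 rows; each row shifts and turns the commanded pose from where the row before left it, along the tool's axes as they then stand; what a row does not reach is not made up. A row lasts 1/10 s, in which the tool goes at most 50 mm and 8.59 degrees, less where a joint would pass 70% of its speed; a pose out of reach is approached as far as the arm can. A call with a gripper value outside its range is refused whole. "hand" is the finger opening in mm, from 0 to 85.4, set as the call begins (left out, the last holds). The fingers move at their own pace and stop on an object; "grip_force" is the grip in N (left out, the last holds). Time passes only in rows, so rows that do not move let the fingers close. It gives the time, the measured TCP pose, the force and the opening at its end, in the units of the state.
- manip.state(): the state, without advancing time (a new reading comes with each control period).
- manip.snapshot(name): name is "scene" or "top" or "wrist"; returns a dict with "color" (400x640x3 uint8, red, green, blue), "fx", "fy", "cx", "cy" (pixels), "dist_coeffs" ([k1, k2, p1, p2, k3] as OpenCV has them; the pictures are not rectified), "R" (3x3) and "t" (3): a world point X has camera coordinates R X + t. Camera axes: x right, y down, z forward; pixel columns grow to the right and rows downward; lengths in m; the calibration is good to about 2 mm. A picture is of the moment at which its call begins. There is no depth.
- manip.finish_job(): hands the job in, once; it reports no verdict.
The state is a dict: "clock": time; "joint_pos": joint angles; "joint_velocities": joint speeds; "joint_efforts": joint torques, N m; "eef_pos": TCP position; "tcp_rot": TCP orientation; "contact_force": force on the tool from outside, world axes, zero at the start; "wrist_torque": the same for the moment, N m; "grip_width": finger opening in m.
Only numpy, scipy, OpenCV 4.12 (cv2) and the standard library are available. Lean on these libraries where they do the work, as an engineer would, in place of code of your own. Each camera call takes 0.05 s, during which the arm holds its last target.

## Working session

There is one attempt and no reset: what is moved stays moved. The work goes in short steps, Python scripts to look and compute and a tool call to move; the robot and the scene stay as the last step left them, time stands still between calls to the robot, and variables do not carry over. Pictures are saved under pics/ and viewed, and the job is handed in when it is done.

Besides the shell and the picture viewer there is one more tool, called by a JSON object that holds its "fn" and its "kwargs". play_rows: Moves the arm, as the interface text tells. Its arguments: {"type":"object","properties":{"series":{"type":"array","items":{"type":"array"}},"hand":{"type":"number"},"grip_force":{"type":"number"}},"required":["series"]}

```bash
ls; mkdir -p pics
python3 - <<'E'
from rig import manip
import cv2
print(manip.state(), manip.grasp_offset)
for n in ["scene","top"]:
    s=manip.snapshot(n); cv2.imwrite(f"pics/{n}0.png",s["color"][:,:,::-1])
    print(n,{k:v for k,v in s.items() if k!="color"})
E
```

```text
pics
{'clock': 0.0, 'joint_pos': array([-74.6391236 ,  40.51294548,  -1.58544744,  85.08362949,
         1.26085214,  54.48262151,  -4.327193  ]), 'joint_velocities': array([-0.00337162, -0.08148667, -0.04886322, -0.10127497, -0.05135021,
       -0.05226101,  0.04302488]), 'joint_efforts': array([ 1.28912416e-04, -8.83230686e+01,  1.23442512e+00, -2.36162478e+01,
        1.67423801e-02,  6.65774744e-03, -4.35398874e-05]), 'eef_pos': array([0.17519553, 0.54738633, 0.23083996]), 'tcp_rot': array([[-9.52401603e-01,  3.04845997e-01, -3.25210737e-04],
       [ 3.04846170e-01,  9.52401045e-01, -1.03020796e-03],
       [-4.32372645e-06, -1.08031096e-03, -9.99999416e-01]]), 'contact_force': array([-0.70540702, -0.55013345,  0.56820804]), 'wrist_torque': array([-0.00774235,  0.00582958,  0.01573543]), 'grip_width': 0.08569184396412682} 0.0187
scene {'fx': 406.88466230762293, 'fy': 406.88466230762293, 'cx': 320.20648118341, 'cy': 197.36166458201774, 'dist_coeffs': array([0.02929981, 0.        , 0.        , 0.        , 0.        ]), 'R': array([[-0.87081977,  0.49116208, -0.02080233],
       [ 0.29111824,  0.48112426, -0.82690363],
       [-0.3961352 , -0.72613997, -0.56195876]]), 't': array([ 0.47733696, -0.06339138,  1.23976701])}
top {'fx': 370.0259507337707, 'fy': 370.0259507337707, 'cx': 315.27990675820763, 'cy': 199.43150384673848, 'dist_coeffs': array([-0.00179386,  0.        ,  0.        ,  0.        ,  0.        ]), 'R': array([[ 0.00624448, -0.99997095, -0.00437194],
       [-0.9824575 , -0.00532011, -0.18641071],
       [ 0.18638204,  0.00545929, -0.98246218]]), 't': array([0.00996462, 0.55634938, 1.09372078])}
```

View pics/scene0.png

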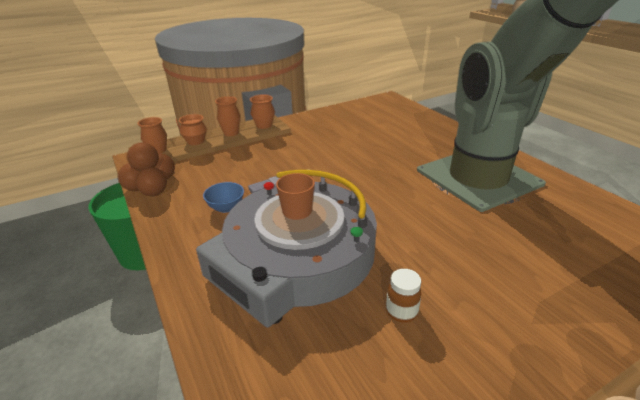

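View pics/top0.png

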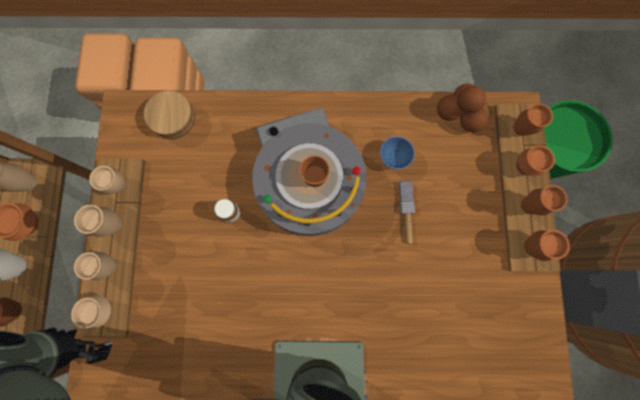

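The top view shows green at (268,199), which is the left end, red at (356,170), and the yellow arc between them below the pot. The scene view agrees. I'll measure these next.

```bash
cat > h.py <<'E'
from rig import manip
import cv2, numpy as np
from scipy.optimize import least_squares
def ray(s,px,z):
    K=np.array([[s["fx"],0,s["cx"]],[0,s["fy"],s["cy"]],[0,0,1]])
    u=cv2.undistortPoints(np.float64(px).reshape(-1,1,2),K,s["dist_coeffs"]).reshape(-1,2)
    d=np.c_[u,np.ones(len(u))]@s["R"]; o=-s["R"].T@s["t"]
    return o+d*((z-o[2])/d[:,2])[:,None]
def mask(s,lo,hi):
    h=cv2.cvtColor(s["color"],cv2.COLOR_RGB2HSV); return cv2.inRange(h,np.array(lo),np.array(hi))
def biggest(m,near=None):
    n,l,st,c=cv2.connectedComponentsWithStats(m)
    return [(st[i,4],c[i]) for i in np.argsort(-st[1:,4])[:6]+1], l
E
python3 - <<'E'
from h import *
for n in ["top","scene"]:
    s=manip.snapshot(n); print(n)
    y=mask(s,(22,170,90),(32,255,255)); b,l=biggest(y); print("yel",b[:3])
    g=mask(s,(50,120,50),(80,255,255)); bg,_=biggest(g); print("g",bg[:4])
    r=mask(s,(0,190,90),(4,255,255))|mask(s,(174,190,90),(180,255,255)); br,_=biggest(r); print("r",br[:4])
    bl=mask(s,(100,120,50),(125,255,255)); print("b",biggest(bl)[0][:3])
    v=cv2.bitwise_or(cv2.bitwise_or(y,g),r); cv2.imwrite(f"pics/m_{n}.png",v)
    k=max(range(1,l.max()+1),key=lambda i:(l==i).sum())
    yy,xx=np.nonzero(l==k); P=ray(s,np.c_[xx,yy],0.144)[:,:2]
    f=least_squares(lambda q:np.hypot(P[:,0]-q[0],P[:,1]-q[1])-q[2],[0.6,0.0,0.14],loss="soft_l1",f_scale=0.004)
    f2=least_squares(lambda q:np.hypot(P[:,0]-q[0],P[:,1]-q[1])-.14,[0.6,0.0],loss="soft_l1",f_scale=0.004)
    print("free",f.x,"fix",f2.x, "rms",np.sqrt(np.mean(f2.fun**2)))
    a=np.degrees(np.arctan2(*(P-f2.x).T[::-1]))%360; print("ang",np.percentile(a,[0,1,99,100]), (a.min()+a.max())/2-180)
E
```

```text
top
yel [(np.int32(140), array([298.97142857, 216.32142857])), (np.int32(89), array([347.1011236 , 198.43820225])), (np.int32(1), array([339., 212.]))]
g [(np.int32(3808), array([577.08245798, 137.46428571])), (np.int32(47), array([267.31914894, 198.42553191]))]
r [(np.int32(36), array([355.88888889, 170.22222222]))]
b [(np.int32(315), array([397.79047619, 152.64761905])), (np.int32(11), array([387.90909091, 141.45454545])), (np.int32(3), array([384.        , 146.33333333]))]
free [0.61854726 0.03320493 0.13975033] fix [0.61880906 0.03315717] rms 0.0023585866784319675
ang [133.3810506  135.36791176 204.62764162 205.54014173] -10.539403838959345
scene
yel [(np.int32(433), array([335.02540416, 185.1039261 ]))]
g [(np.int32(2476), array([116.88247173, 225.90145396])), (np.int32(87), array([356.10344828, 231.13793103]))]
r [(np.int32(42), array([268.35714286, 185.4047619 ]))]
b []
free [0.62323674 0.03432761 0.14244987] fix [0.62038878 0.03363271] rms 0.004428064773796497
ang [129.42231474 131.48650227 263.48187299 264.82474086] 17.123527797115287
```

```bash
python3 -c "
import cv2
a=cv2.imread('pics/top0.png')[110:250,200:440];cv2.imwrite('pics/c.png',cv2.resize(a,None,fx=3.2,fy=3.2,interpolation=2))"
```

```text
(no output)
```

View pics/c.png

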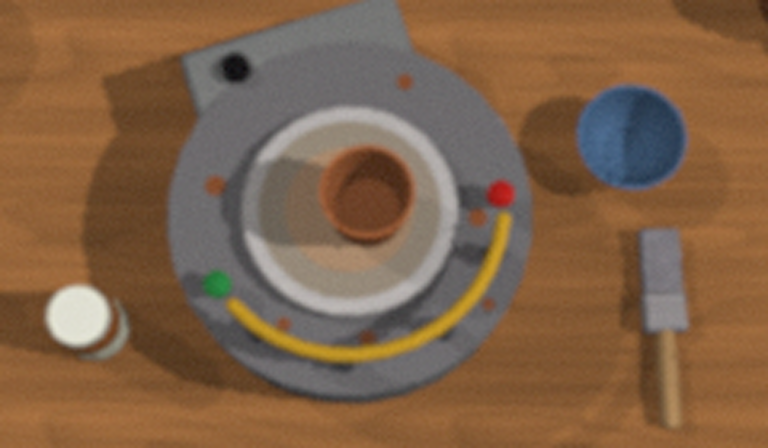

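Run:
```python
from h import *
Ps=[];G={}
for n,g,r in [("top",(267.3,198.4),(355.9,170.2)),("scene",(356.1,231.1),(268.4,185.4))]:
    s=manip.snapshot(n)
    y=mask(s,(20,150,80),(34,255,255)); roi=np.zeros_like(y)
    if n=="top": roi[165:235,262:366]=1
    else: roi[160:235,265:380]=1
    yy,xx=np.nonzero(y*roi); P=ray(s,np.c_[xx,yy],0.144)[:,:2]
    f2=least_squares(lambda q:np.hypot(P[:,0]-q[0],P[:,1]-q[1])-.14,[0.6,0.0],loss="soft_l1",f_scale=0.004)
    c=f2.x
    a=np.degrees(np.arctan2(*(P-c).T[::-1]))%360
    m=[ray(s,[p],0.127)[0][:2] for p in (g,r)]
    print(n,len(P),c,np.percentile(a,[0,1,99,100]),(a.min()+a.max())/2-180)
    for q in m: print("mk",q,np.hypot(*(q-c)),np.degrees(np.arctan2(*(q-c)[::-1]))%360)
    print(np.degrees(np.arctan2(*(m[0]-m[1])[::-1]))-90, np.hypot(*(m[0]-m[1])))
    print("pot",ray(s,[(315,171)],0.19) if n=="top" else "", "jar", ray(s,[(224,209)],.09) if n=="top" else "")
```

```text
top 493 [0.61849514 0.03278941] [131.52346551 133.26668305 263.23741465 264.68781198] 18.1056387452804
mk [0.5444046  0.15172173] 0.1401224605015535 121.92141436766259
mk [ 0.63007116 -0.10585874] 0.1391305648520002 274.77267280430885
18.39618203711997 0.2714524951198836
pot [[0.60999633 0.01371567 0.19      ]] jar [[0.51861466 0.28506895 0.09      ]]
scene 567 [0.62032093 0.03451306] [129.62843493 131.16080995 263.64771127 265.56170872] 17.595071827633063
mk [0.55105968 0.16022678] 0.14353069041684818 118.85231318301787
mk [ 0.63566352 -0.09477786] 0.1301980640814732 276.7674795289035
18.354487423089694 0.26867298248787497
pot  jar
```

{"fn": "play_rows", "kwargs": {"series": [[[-28,-18,0],[0,0,0]],[[-28,-18,0],[0,0,0]],[[-28,-18,0],[0,0,0]],[[-28,-18,0],[0,0,0]],[[-28,-18,0],[0,0,0]],[[-28,-18,0],[0,0,0]],[[-28,-18,0],[0,0,0]],[[-28,-18,0],[0,0,0]]], "hand": 0, "grip_force": 20}}

```text
clock: 1.1
eef_pos: [0.3455, 0.3411, 0.2313]
tcp_rot: [[-0.952, 0.305, 0.0], [0.305, 0.952, 0.0], [-0.0, 0.0, -1.0]]
contact_force: [0.4, -0.4, 0.7]
grip_width: -0.0001
```

{"fn": "play_rows", "kwargs": {"series": [[[-28,-18,0],[0,0,0]],[[-28,-18,0],[0,0,0]],[[-28,-18,0],[0,0,0]],[[-28,-18,0],[0,0,0]],[[-28,-18,0],[0,0,0]],[[-28,-18,0],[0,0,0]],[[-28,-18,0],[0,0,0]],[[0,0,0],[0,0,0]]]}}

```text
clock: 1.9
eef_pos: [0.4951, 0.1585, 0.231]
tcp_rot: [[-0.951, 0.31, 0.001], [0.31, 0.951, -0.002], [-0.001, -0.001, -1.0]]
contact_force: [0.2, 0.9, 0.1]
grip_width: 0.0001
```

{"fn": "play_rows", "kwargs": {"series": [[[-7.5,-5,12],[0,0,0]],[[-7.5,-5,12],[0,0,0]],[[-7.5,-5,12],[0,0,0]],[[-7.5,-5,12],[0,0,0]],[[0,0,12],[0,0,0]],[[0,0,0],[0,0,0]],[[0,0,0],[0,0,0]]]}}

```text
clock: 2.6
eef_pos: [0.5154, 0.1342, 0.1711]
tcp_rot: [[-0.952, 0.305, -0.001], [0.305, 0.952, -0.0], [0.0, -0.0, -1.0]]
contact_force: [-0.5, -0.5, 0.9]
grip_width: -0.0002
```

Run:
```python
from h import *
st=manip.state(); print(st["eef_pos"],st["tcp_rot"].round(4),st["contact_force"],st["clock"],st["joint_pos"].round(1))
for n in ["top","scene","wrist"]:
    s=manip.snapshot(n); im=s["color"][:,:,::-1].copy()
    p=st["eef_pos"]; 
    if n=="wrist": cv2.imwrite("pics/w1.png",im); continue
    K=np.array([[s["fx"],0,s["cx"]],[0,s["fy"],s["cy"]],[0,0,1]])
    c=np.array([.619,.0333]); 
    pts=[[*p]]+[[c[0]+.14*np.cos(np.radians(198.2+a)),c[1]+.14*np.sin(np.radians(198.2+a)),.15] for a in (-62,-36,-12,12,36,62)]
    q=cv2.projectPoints(np.array(pts),cv2.Rodrigues(s["R"])[0],s["t"],K,s["dist_coeffs"])[0].reshape(-1,2)
    x0,y0=(240,140) if n=="top" else (230,150)
    im=cv2.resize(im[y0:y0+110,x0:x0+160],None,fx=5,fy=5,interpolation=2)
    for i,z in enumerate(q): cv2.circle(im,tuple(int(v) for v in ((z-(x0,y0))*5+2)),3,(255,0,255) if i else (255,255,0),-1)
    cv2.imwrite(f"pics/{n}1.png",im)
```

```text
[0.51541967 0.13421789 0.17109597] [[-9.525e-01  3.047e-01 -5.000e-04]
 [ 3.047e-01  9.525e-01 -2.000e-04]
 [ 5.000e-04 -3.000e-04 -1.000e+00]] [-0.49528112 -0.46701824  0.85861112] 2.6 [-14.7  41.6  -6.2  98.4   6.4  40.4  48. ]
```

View pics/top1.png

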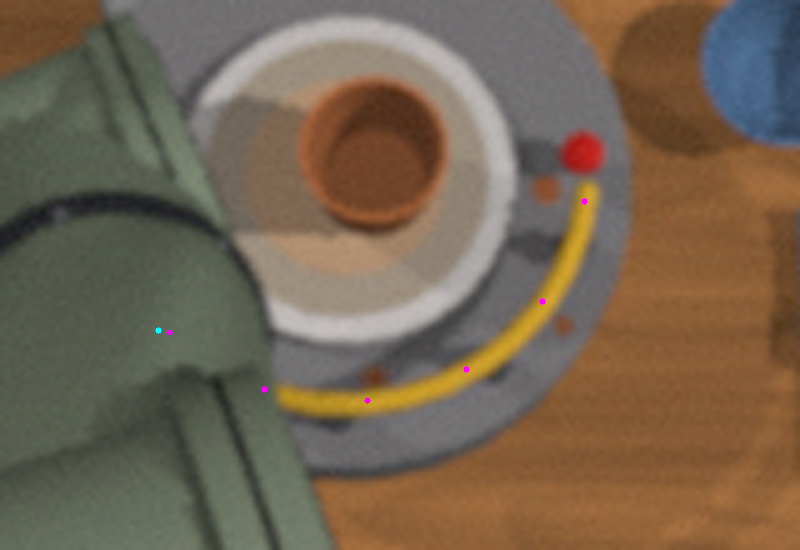

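View pics/scene1.png

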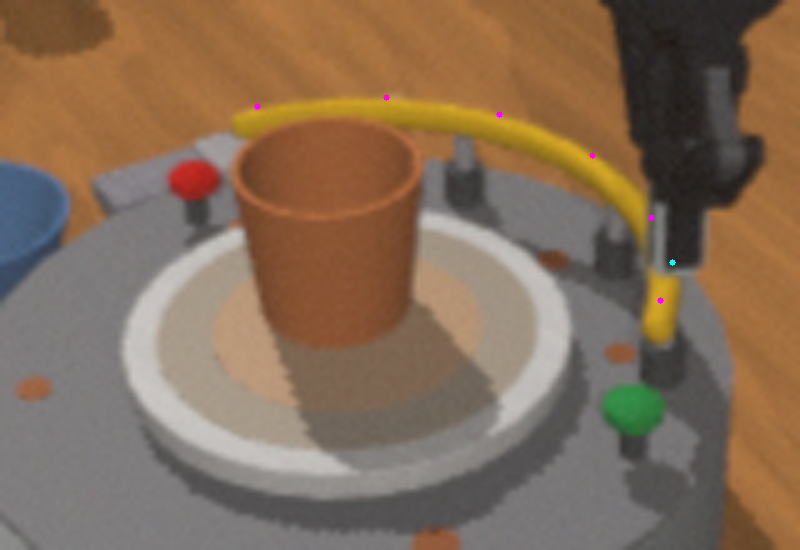

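View pics/w1.png

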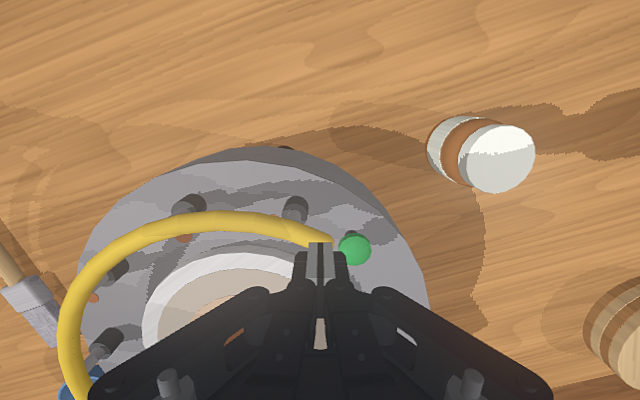

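The tip is 5 mm outside rail_0 and 21 mm above the crest. The projected arc points lie on the rail in both views. I'll centre over rail_0 and press down.

{"fn": "play_rows", "kwargs": {"series": [[[-2,-1.3,5],[0,0,0]],[[-2,-1.2,5],[0,0,0]],[[0,0,5],[0,0,0]],[[0,0,4],[0,0,0]],[[0,0,3],[0,0,0]],[[0,0,2],[0,0,0]],[[0,0,0],[0,0,0]],[[0,0,0],[0,0,0]]]}}

```text
clock: 3.55
eef_pos: [0.5184, 0.1306, 0.1474]
tcp_rot: [[-0.952, 0.305, -0.0], [0.305, 0.952, -0.0], [0.0, -0.0, -1.0]]
contact_force: [-2.2, -1.7, 3.4]
grip_width: -0.0003
```

{"fn": "play_rows", "kwargs": {"series": [[[0,0,2],[0,0,0]],[[0,0,1.5],[0,0,0]],[[0,0,0],[0,0,0]],[[0,0,0],[0,0,0]]]}}

```text
clock: 3.95
eef_pos: [0.5185, 0.1306, 0.1438]
tcp_rot: [[-0.952, 0.305, -0.0], [0.305, 0.952, -0.0], [0.0, -0.0, -1.0]]
contact_force: [-2.4, -0.2, 3.6]
grip_width: 0.0004
```

Run:
```python
from h import *
st=manip.state(); p=st["eef_pos"];R=st["tcp_rot"]; print(p,st["contact_force"])
c=np.array([.6195,.0337]); prev=p[:2]
for k,a in enumerate(np.arange(-62,63,4.0)):
    if k==0: continue
    t=np.radians(198.2+a); q=c+.14*np.array([np.cos(t),np.sin(t)])
    d=R.T@np.r_[q-prev,0]*1000; prev=q; print(k,a,d.round(1),q.round(4))
```

```text
[0.51847266 0.13063079 0.14382401] [-2.37746566 -0.19917357  3.62283218]
1 -58.0 [ 4. -9.  0.] [0.5119 0.1233]
2 -54.0 [ 3.4 -9.2  0. ] [0.506  0.1156]
3 -50.0 [ 2.7 -9.4  0. ] [0.5005 0.1075]
4 -46.0 [ 2.  -9.6  0. ] [0.4957 0.099 ]
5 -42.0 [ 1.4 -9.7  0. ] [0.4914 0.0902]
6 -38.0 [ 0.7 -9.7  0. ] [0.4878 0.0811]
7 -34.0 [ 0.  -9.8  0. ] [0.4848 0.0718]
8 -30.0 [-0.7 -9.7  0. ] [0.4825 0.0623]
9 -26.0 [-1.4 -9.7  0. ] [0.4808 0.0527]
10 -22.0 [-2.  -9.6  0. ] [0.4798 0.043 ]
11 -18.0 [-2.7 -9.4  0. ] [0.4795 0.0332]
12 -14.0 [-3.3 -9.2  0. ] [0.4799 0.0234]
13 -10.0 [-4.  -8.9  0. ] [0.4809 0.0137]
14 -6.0 [-4.6 -8.6  0. ] [0.4827 0.0041]
15 -2.0 [-5.2 -8.3  0. ] [ 0.4851 -0.0054]
16 2.0 [-5.7 -7.9  0. ] [ 0.4881 -0.0146]
17 6.0 [-6.3 -7.5  0. ] [ 0.4918 -0.0237]
18 10.0 [-6.8 -7.   0. ] [ 0.4961 -0.0325]
19 14.0 [-7.3 -6.5  0. ] [ 0.501  -0.0409]
20 18.0 [-7.7 -6.   0. ] [ 0.5065 -0.049 ]
21 22.0 [-8.1 -5.5  0. ] [ 0.5126 -0.0567]
22 26.0 [-8.5 -4.9  0. ] [ 0.5191 -0.0639]
23 30.0 [-8.8 -4.3  0. ] [ 0.5262 -0.0707]
24 34.0 [-9.1 -3.7  0. ] [ 0.5337 -0.0769]
25 38.0 [-9.3 -3.   0. ] [ 0.5416 -0.0826]
26 42.0 [-9.5 -2.4 -0. ] [ 0.5499 -0.0878]
27 46.0 [-9.6 -1.7 -0. ] [ 0.5586 -0.0923]
28 50.0 [-9.7 -1.  -0. ] [ 0.5675 -0.0963]
29 54.0 [-9.8 -0.3 -0. ] [ 0.5767 -0.0996]
30 58.0 [-9.8  0.3 -0. ] [ 0.5861 -0.1023]
31 62.0 [-9.7  1.  -0. ] [ 0.5957 -0.1043]
```

{"fn": "play_rows", "kwargs": {"series": [[[4.0,-9.0,0],[0,0,0]],[[3.4,-9.2,0],[0,0,0]],[[2.7,-9.4,0],[0,0,0]],[[2.0,-9.6,0],[0,0,0]],[[1.4,-9.7,0],[0,0,0]],[[0.7,-9.7,0],[0,0,0]]]}}

```text
clock: 4.55
eef_pos: [0.4873, 0.0802, 0.1438]
tcp_rot: [[-0.952, 0.305, -0.0], [0.305, 0.952, -0.0], [0.0, -0.0, -1.0]]
contact_force: [1.4, 3.0, 4.6]
grip_width: -0.0003
```

Tracking is within 1 mm and the force is 4.6 N, so the stroke continues.

{"fn": "play_rows", "kwargs": {"series": [[[0,-9.5,0],[0,0,0]],[[-0.7,-9.7,0],[0,0,0]],[[-1.4,-9.7,0],[0,0,0]],[[-2.0,-9.6,0],[0,0,0]],[[-2.7,-9.4,0],[0,0,0]],[[-3.3,-9.2,0],[0,0,0]]]}}

```text
clock: 5.15
eef_pos: [0.4798, 0.0227, 0.1438]
tcp_rot: [[-0.952, 0.305, -0.0], [0.305, 0.952, -0.0], [0.0, -0.0, -1.0]]
contact_force: [-0.2, 3.1, 4.4]
grip_width: 0.0003
```

{"fn": "play_rows", "kwargs": {"series": [[[-4,-8.7,0],[0,0,0]],[[-4.6,-8.5,0],[0,0,0]],[[-5.2,-8.3,0],[0,0,0]],[[-5.7,-7.9,0],[0,0,0]],[[-6.3,-7.5,0],[0,0,0]],[[-6.8,-7.0,0],[0,0,0]]]}}

```text
clock: 5.75
eef_pos: [0.4966, -0.0328, 0.1438]
tcp_rot: [[-0.952, 0.305, -0.0], [0.305, 0.952, -0.0], [0.0, -0.0, -1.0]]
contact_force: [-1.0, 2.6, 3.6]
grip_width: 0.0
```

{"fn": "play_rows", "kwargs": {"series": [[[-7.2,-6.6,0],[0,0,0]],[[-7.7,-6.0,0],[0,0,0]],[[-8.1,-5.5,0],[0,0,0]],[[-8.5,-4.9,0],[0,0,0]],[[-8.8,-4.3,0],[0,0,0]],[[-9.1,-3.7,0],[0,0,0]]]}}

```text
clock: 6.35
eef_pos: [0.5345, -0.0772, 0.1438]
tcp_rot: [[-0.952, 0.305, -0.0], [0.305, 0.952, -0.0], [0.0, -0.0, -1.0]]
contact_force: [-2.3, 1.5, 4.2]
grip_width: -0.0004
```

{"fn": "play_rows", "kwargs": {"series": [[[-9.2,-3.0,0],[0,0,0]],[[-9.4,-2.4,0],[0,0,0]],[[-9.6,-1.7,0],[0,0,0]],[[-9.7,-1.0,0],[0,0,0]],[[-9.8,-0.3,0],[0,0,0]],[[-9.8,0.3,0],[0,0,0]],[[-9.0,0.8,0],[0,0,0]],[[0,0,0],[0,0,0]]]}}

```text
clock: 7.15
eef_pos: [0.5962, -0.1045, 0.1437]
tcp_rot: [[-0.952, 0.305, 0.001], [0.305, 0.952, -0.001], [-0.001, -0.0, -1.0]]
contact_force: [2.5, -0.4, 3.3]
grip_width: -0.0002
```

{"fn": "play_rows", "kwargs": {"series": [[[0,0,0],[0,0,0]],[[0,0,0],[0,0,0]]]}}

```text
clock: 7.35
eef_pos: [0.5952, -0.104, 0.144]
tcp_rot: [[-0.952, 0.305, 0.001], [0.305, 0.952, -0.0], [-0.001, -0.0, -1.0]]
contact_force: [1.6, -1.5, 4.6]
grip_width: -0.0001
```

The rail is pressed at the red end, so I'll lift off.

{"fn": "play_rows", "kwargs": {"series": [[[0,0,-5],[0,0,0]],[[0,0,-10],[0,0,0]],[[0,0,-20],[0,0,0]],[[0,0,-25],[0,0,0]],[[0,0,-25],[0,0,0]],[[0,0,-20],[0,0,0]],[[0,0,0],[0,0,0]],[[0,0,0],[0,0,0]]]}}

```text
clock: 8.15
eef_pos: [0.5948, -0.1037, 0.2492]
tcp_rot: [[-0.952, 0.305, -0.0], [0.305, 0.952, -0.0], [0.0, -0.0, -1.0]]
contact_force: [-0.2, 0.3, -0.4]
grip_width: 0.0002
```

Run:
```python
from h import *
st=manip.state(); print(st["eef_pos"],st["contact_force"],st["clock"],abs(st["joint_velocities"]).max())
for n in ["scene","top"]:
    s=manip.snapshot(n);cv2.imwrite(f"pics/{n}2.png",s["color"][:,:,::-1])
```

```text
[ 0.59480262 -0.10366785  0.24918822] [-0.15043256  0.25987687 -0.36869372] 8.15 1.0879051020376809
```

View pics/scene2.png

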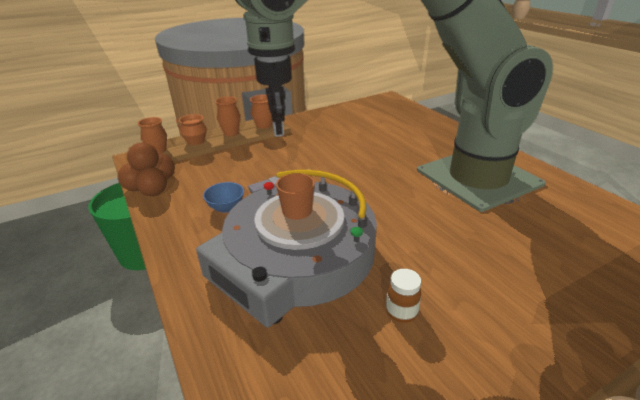

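View pics/top2.png

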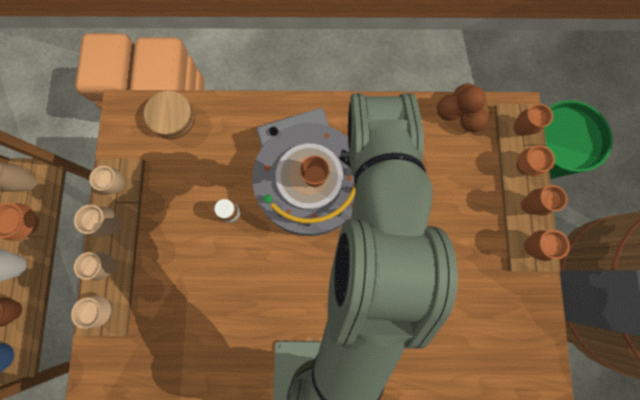

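The scene view shows the rail back up, ending near (280,173). Pot (296,197), bowl (224,198) and jar (404,294) look unmoved, and the fingers are clear at (278,130). The arm hides the brush and bowl in the top view.

Run:
```python
from h import *
a=cv2.imread("pics/scene0.png").astype(int);b=cv2.imread("pics/scene2.png").astype(int)
for n,(x,y,w,h) in dict(rail=(262,165,110,65),pot=(275,172,42,48),bowl=(200,180,48,38),jar=(382,262,44,60)).items():
    print(n,abs(a-b)[y:y+h,x:x+w].mean().round(2))
manip.finish_job()
```

```text
rail 2.09
pot 2.35
bowl 1.92
jar 2.01
the job is handed in; nothing more can be done
```

I pressed the yellow rail with closed fingers at the green (left) end, about 6 mm down at 3.6 N. I then followed its arc to the red end in one stroke and lifted off. The job was handed in at about 8.3 s; no verdict is given.

- **During the stroke:** the fingertip height stayed between 143.7 and 144.0 mm. The upward force stayed between 3.3 and 4.6 N at every check, so the rail stayed down without reaching its stop. Position was within about 1 mm of the planned arc. These are readings at the end of each move, not continuous ones.
- **After lift-off:** the tip is at 249 mm and the force is back to about zero, so the robot touches nothing.
- **Before/after comparison:** the scene pictures show only noise-level differences (about 2 grey levels) around the rail, pot, bowl and jar, so they are where they were and the rail is up again.
- **Not checked:** I couldn't see the brush in the last pictures because the arm hid it from above. The tool never went near it.
- **Disagreement:** the two cameras placed the wheel axis about 2 mm apart, and the green marker up to 11 mm and the red up to 12 mm. I used an axis between the two. Either marker estimate leaves the tip well within the 58 mm limit at its end.

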